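Queue the amber bottles in the feed lane

ROBOT

A 6-joint arm with a two-finger parallel gripper is mounted at the origin on a cart in front of the work surface, level with it; the furniture and walls round the work are solid. World frame = base frame: x ahead of the robot, y to its left, z up, the work surface at z = 0. Lengths are in m, angles in rad, forces in N, time in s.
With the tool pointing down it reaches from about 0.325 to 0.9 m from the base axis. Payload 6.1 kg.
Tool frame: the origin (TCP) lies midway between the tips of the shut fingers; the grasp point (between the pads) lies 19 mm behind it; z points along the fingers, y is the direction in which the jaws open and shut (so a half turn about z gives the same grasp; the last joint's range is limited). The gripper opens to 85 mm and grips with 20 to 120 N. Pads are 22 mm wide; open, the fingers measure 114 mm over their backs; the gripper's body (76 mm by 85 mm) begins 54 mm behind the grasp point. The pads swing forward as they close: fully open they stand 13 mm farther back than shut.
Start: joints at [1.162, 0.22, 1.526, -0, 1.395, -0.126], TCP at [0.174, 0.6, 0.231] pointing down, gripper open.
Joint ranges: [-2.98, 2.98], [-0.91, 2.08], [0.09, 2.57], [-1.24, 4.39], [0.2, 2.65], [-2.68, 2.68]. Speed limits (rad/s): [2.57, 2.57, 3.01, 3.14, 3.14, 3.14].

INTERFACE

Orientations are given as a unit quaternion [x, y, z, w].
In Python, from cell import get_obs, vision, workorder gives the robot as it stands. The module is installed in compiled form; this text tells all that it offers.
- The arm moves only by the shell command python3 -m pendant 'ROWS' [OPENING] [FORCE]. ROWS is JSON, a list of rows, each a list of 6 numbers: the shift along the world's x, y, z in cm, then the turn, a rotation vector about the world's x, y, z in degrees. In form: [[tx, ty, tz, wx, wy, wz], ...]. A call has 1 to 20 rows; each row is the pose to reach, as a shift and turn from the pose commanded when the call began; what a row does not reach only later rows make up. A row lasts 1/10 s, in which the tool goes at most 50 mm and 8.59 degrees, less where a joint would pass 70% of its speed; a pose out of reach is approached as far as the arm can. A call with a gripper value outside its range is refused whole. OPENING is the closure, from 0 (fully open) to 1 (shut), set as the call begins (- or left out, the last holds). The fingers move at their own pace and stop on an object; FORCE is the grip in N (left out, the last holds). Time passes only in rows, so rows that repeat a pose let the fingers close. It gives the time, the measured TCP pose, the force and the opening at its end, in the units of the state.
- get_obs(): the state, without advancing time (a new reading comes with each control period).
- vision.camera(name): name is "side" or "top"; returns (picture, depth): 400x640x3 uint8, red, green, blue; 400x640 float32, m along the optical axis (not along the pixel's ray), 0 where there is no reading.
- vision.camera_params(name): a dict with "fx", "fy", "cx", "cy" (pixels), "rvec" (rotation vector, rad) and "tvec" (3), from world to camera coordinates, as OpenCV has them. Camera axes: x right, y down, z forward; pixel columns grow to the right and rows downward; lengths in m; the calibration is good to about 2 mm. A picture is of the moment at which its call begins. camera_params takes no time and is no camera call.
- workorder.close_job(): hands the job in, once; it reports no verdict.
The state is a dict: "time_s": time; "qpos": joint angles; "qd": joint speeds; "joint_efforts": joint torques, N m; "tcp_pos": TCP position; "ee_rot": TCP orientation; "force": force on the tool from outside, world axes, zero at the start; "wrist_torque": the same for the moment, N m; "opening": finger opening in m.
Only numpy, scipy, OpenCV 4.12 (cv2) and the standard library are available. Lean on these libraries where they do the work, as an engineer would, in place of code of your own. Each camera call takes 0.05 s, during which the arm holds its last target.

TASK

Load the feed lane: push the two amber bottles with black caps one by one, through the flared mouth, into the lane between the two metal rails, so that they end in single file with the first up against the blue end stop and the second up against the first. Slide them upright on the worktop without lifting them, and leave the small white bottle with the blue cap where it stands.

Things in the scene. Friction and masses are not known exactly. Their poses are not given: they have to be found in the camera images.
- lane: Fixed lane: two parallel aluminium rails 30 mm high, 8 thick, 60 apart inside, 100 long, no floor. Origin on the worktop, midway between the rails where the straight part begins; +x points along the lane to the blue end stop (inner face at x = 100 mm), y across, z up. From x = 0 back to -44 mm the rails flare to a mouth 108 mm wide inside. When full, the bottle centres are at x = 78 and 34 mm.
- amber_1: Amber-brown reagent bottle with a black cap and a printed label, round, 44 mm in diameter and 92 mm tall (straight body up to about 55 mm, then shoulder and cap), about 90 g (varies). Origin at the centre of its underside, z up. Stands loose on the worktop; pushed low it slides upright. The two amber bottles are alike.
- amber_2: Amber-brown reagent bottle with a black cap and a printed label, round, 44 mm in diameter and 92 mm tall (straight body up to about 55 mm, then shoulder and cap), about 90 g (varies). Origin at the centre of its underside, z up. Stands loose on the worktop; pushed low it slides upright. The two amber bottles are alike.
- dropper: Small white bottle with a blue cap, round, 27 mm in diameter and 66 mm tall, loose and light (22 g): a bystander to leave alone. It stands among the amber bottles, at least 70 mm from centre to centre. Origin at the centre of its underside, z up.
Things that resemble listed ones, but are neither listed nor needed, are in the scene too. Of the things that look like the lane, the larger one is meant.

How it is judged:
By the outcome, as a careful person would: the job done as asked, in the order asked, and still so for the second after the job is handed in, with the robot touching nothing.
It also fails if it takes over 64 s, if anything falls off the work surface, if the arm or the gripper's body presses on something with over 40 N, if the wrist force passes 120 N, or if a joint passes its speed limit or range.

## Working session

There is one attempt and no reset: what is moved stays moved. The work goes in short steps, Python scripts to look and compute and a shell command to move; the robot and the scene stay as the last step left them, time stands still between calls to the robot, and variables do not carry over. Pictures are saved under pics/ and viewed, and the job is handed in when it is done.

```bash
mkdir -p pics
cat > h.py <<'E'
import numpy as np, cv2
from cell import get_obs, vision, workorder
def snap(n,tag):
    p,d=vision.camera(n); cv2.imwrite(f'pics/{tag}.png',p[:,:,::-1]); np.savez(f'pics/{tag}.npz',p=p,d=d); return p,d
def cam(n):
    c=vision.camera_params(n); R=cv2.Rodrigues(np.array(c['rvec'],float))[0]; return c,R,np.array(c['tvec'],float).ravel()
def plane(n,u,v,z):
    c,R,t=cam(n); r=R.T@np.array([(u-c['cx'])/c['fx'],(v-c['cy'])/c['fy'],1]); o=-R.T@t
    return o+r*(z-o[2])/r[2]
def cloud(n,d):
    c,R,t=cam(n); v,u=np.mgrid[:d.shape[0],:d.shape[1]]
    P=np.stack([(u-c['cx'])/c['fx']*d,(v-c['cy'])/c['fy']*d,d],-1); W=(P-t)@R; W[d==0]=np.nan; return W
E
python3 - <<'E'
from h import *
print(get_obs())
for n in('top','side'):
    snap(n,n+'0'); c,R,t=cam(n); print(n,c,-R.T@t)
E
```

```text
{'time_s': 0.0, 'qpos': array([ 1.16191155e+00,  2.21205552e-01,  1.52760713e+00,  8.49807023e-06,
        1.39471896e+00, -1.26113721e-01]), 'qd': array([-2.74325437e-04, -1.81231886e-03,  1.06072315e-03, -2.72116758e-04,
       -1.11470995e-05,  1.32149657e-05]), 'joint_efforts': array([-1.48027717e-03, -4.96896100e+01, -3.89389980e+01, -3.88833814e-04,
        1.11292134e-02,  6.03483250e-05]), 'tcp_pos': array([0.17415206, 0.59961473, 0.23021411]), 'ee_rot': array([ 1.40915628e-01,  9.90021134e-01, -9.33906952e-04, -2.60290584e-04]), 'force': array([-0.57253295, -0.09821753, -0.44058066]), 'wrist_torque': array([-0.02534747, -0.0050908 , -0.03948255]), 'opening': 0.08519571974007487}
top {'fx': 376.19068166081775, 'fy': 376.19068166081775, 'cx': 322.74835731560347, 'cy': 203.81919008126903, 'rvec': array([ 2.19892161, -2.01132356,  0.205738  ]), 'tvec': array([-0.15173347,  0.54781352,  0.98174029])} [ 0.3469064  -0.12426604  1.07291686]
side {'fx': 507.6450463254192, 'fy': 507.6450463254192, 'cx': 324.8344767291325, 'cy': 193.32983564477598, 'rvec': array([ 2.12215815, -0.51976931,  0.26770694]), 'tvec': array([-0.55089566,  0.13919275,  1.09108207])} [ 0.11436139 -0.98362964  0.72987323]
```

View pics/top0.png

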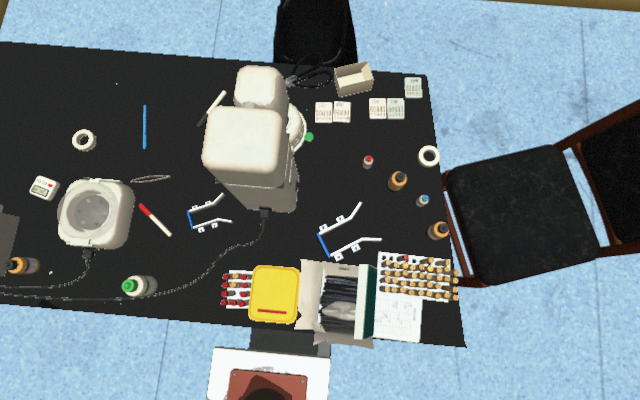

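View pics/side0.png

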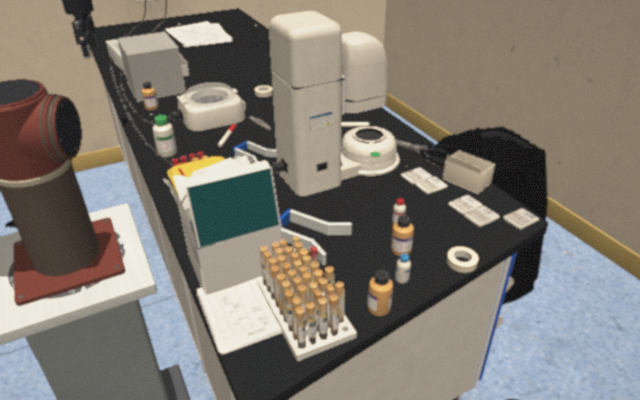

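The top view shows the larger lane near (345,232), with its blue stop at (323,244) and its mouth facing right. The ambers are at (398,180) and (439,230), with the dropper at (423,200) between them. I'll zoom in and measure.

Run:
```python
from h import *
p=np.load('pics/top0.npz');d=p['d'];p=p['p']
W=cloud('top',d)
x0,y0,x1,y1=300,140,470,300
im=cv2.resize(p[140:270,300:460],None,fx=4.5,fy=4.5,interpolation=cv2.INTER_CUBIC)
cv2.imwrite('pics/topz.png',im[:,:,::-1])
hsv=cv2.cvtColor(p,cv2.COLOR_RGB2HSV)
for u,v in [(398,180),(439,230),(423,200),(368,161),(323,244),(345,232),(380,230),(380,250),(440,320),(460,340),(330,300),(428,156)]:
    print((u,v),W[v,u].round(3),p[v,u])
def blobs(m,name,z):
    n,l,s,c=cv2.connectedComponentsWithStats(m.astype(np.uint8))
    for i in range(1,n):
        if s[i,4]>=6 and 300<c[i][0]<460 and 140<c[i][1]<270:
            k=l==i; h=np.nanmax(W[k][:,2]); print(name,c[i].round(1),s[i],'zmed',np.nanmedian(W[k],0).round(3),h.round(3),plane('top',*c[i],z).round(3))
H,S,V=[hsv[...,i].astype(int) for i in range(3)]
blobs((abs(H-108)<12)&(S>130)&(V>90),'blue',0.03)
blobs((H>5)&(H<22)&(S>90)&(V>90),'amber',0.055)
blobs((S<40)&(V>150)&(W[...,2]>.02)&(W[...,2]<.045),'rail',0.03)
```

```text
(398, 180) [nan nan nan] [39 38 39]
(439, 230) [ 0.51  -0.415  0.084] [25 29 29]
(423, 200) [ 0.594 -0.377  0.057] [ 63  95 114]
(368, 161) [ 0.694 -0.219  0.055] [124  68  60]
(323, 244) [ 0.451 -0.113  0.031] [ 73 143 232]
(345, 232) [ 0.494 -0.172  0.001] [39 39 40]
(380, 230) [ 0.509 -0.272 -0.   ] [42 41 41]
(380, 250) [ 0.452 -0.275  0.002] [40 41 41]
(440, 320) [ 0.276 -0.449  0.001] [40 41 38]
(460, 340) [ 0.229 -0.504  0.002] [40 40 41]
(330, 300) [ 0.306 -0.144  0.09 ] [54 57 53]
(428, 156) [ 0.745 -0.402 -0.001] [40 40 40]
blue [425.5 197.5] [423 195   6   6  28] zmed [ 0.6   -0.383  0.062] 0.067 [ 0.609 -0.391  0.03 ]
blue [323.2 245. ] [316 233  15  25  94] zmed [ 0.449 -0.113  0.029] 0.034 [ 0.449 -0.113  0.03 ]
amber [396.5 181.2] [389 171  18  19 169] zmed [ 0.638 -0.298  0.064] 0.089 [ 0.642 -0.302  0.055]
amber [449.6 224.5] [448 219   4  12  14] zmed [ 0.639 -0.641 -0.531] -0.525 [ 0.533 -0.452  0.055]
amber [439.  230.1] [432 221  18  17 147] zmed [ 0.511 -0.418  0.066] 0.089 [ 0.515 -0.424  0.055]
amber [458.7 245.2] [458 243   3   5   6] zmed [ 0.553 -0.68  -0.53 ] -0.525 [ 0.478 -0.478  0.055]
amber [429.9 259.9] [426 257   8   6  32] zmed [ 0.427 -0.388  0.107] 0.111 [ 0.432 -0.402  0.055]
amber [387.3 262.8] [384 260   7   6  30] zmed [ 0.411 -0.282  0.106] 0.109 [ 0.414 -0.289  0.055]
amber [433.  268.5] [418 260  32  14 141] zmed [ 0.406 -0.404  0.106] 0.111 [ 0.41  -0.411  0.055]
amber [445.9 262.5] [443 260   6   6  27] zmed [ 0.425 -0.428  0.106] 0.11 [ 0.429 -0.445  0.055]
amber [395.9 265.3] [393 263   7   6  32] zmed [ 0.407 -0.302  0.106] 0.11 [ 0.41  -0.312  0.055]
rail [436.7 158.4] [435 155   5   7  10] zmed [ 0.729 -0.421  0.021] 0.023 [ 0.728 -0.419  0.03 ]
rail [341.1 220. ] [319 202  43  33 155] zmed [ 0.52  -0.16   0.029] 0.036 [ 0.523 -0.157  0.03 ]
rail [355.4 243.6] [330 237  51  19 156] zmed [ 0.465 -0.201  0.03 ] 0.036 [ 0.461 -0.202  0.03 ]
```

View pics/topz.png

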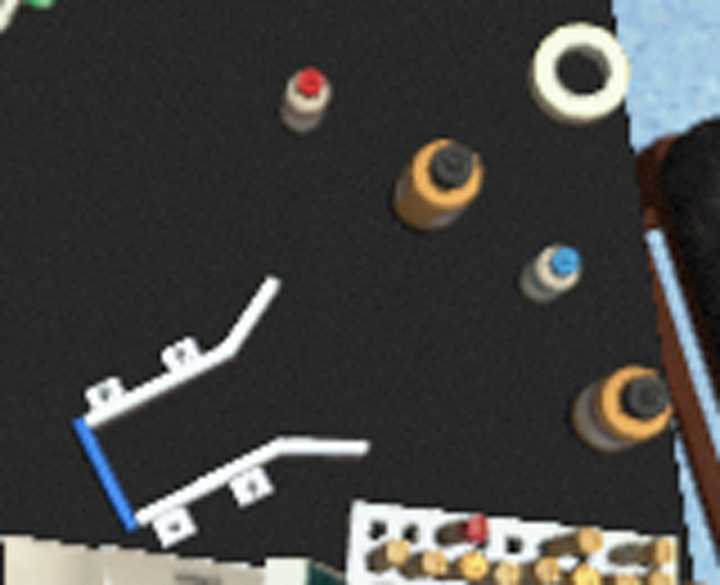

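Run:
```python
from h import *
g=lambda x,y,z: plane('top',300+(x+.5)/4.5-.5,140+(y+.5)/4.5-.5,z)
U=[g(*a,.03) for a in[(90,420),(228,352),(275,283)]]; L=[g(*a,.03) for a in[(140,517),(282,443),(367,447)]]
S=[g(*a,.03) for a in[(80,423),(133,525)]]
for q in U,L,S: print(np.round(q,4).tolist())
for n,a,z in[('A',(453,163),.092),('B',(645,396),.092),('drop',(565,261),.066),('red',(310,82),.06)]: print(n,g(*a,z).round(4))
p=np.load('pics/top0.npz');W=cloud('top',p['d']);p=p['p']
hsv=cv2.cvtColor(p,cv2.COLOR_RGB2HSV).astype(int);Z=W[...,2]
m=(hsv[...,1]<40)&(hsv[...,2]>150)&(Z>.02)&(Z<.045)
fits=[]
for nm,u,l in(('U',U[0],U[1]),('L',L[0],L[1])):
    pts=np.array([plane('top',x,y,.03)[:2] for y,x in np.argwhere(m)])
    e=(u-l)[:2];e/=np.linalg.norm(e);r=pts-l[:2];s=r@e;t=r@np.array([-e[1],e[0]])
    k=(s>0.005)&(s<.1)&(abs(t)<.008);q=pts[k]
    c=q.mean(0);v=np.linalg.svd(q-c)[2][0];v*=np.sign(v@e);print(nm,k.sum(),c.round(4),np.degrees(np.arctan2(v[1],v[0])).round(2));fits.append((c,v))
x=sum(f[1] for f in fits);x/=np.linalg.norm(x);y=np.array([-x[1],x[0]])
off=[f[0]@y for f in fits];print('sep',off,off[1]-off[0])
b=(abs(hsv[...,0]-108)<12)&(hsv[...,1]>130)&(hsv[...,2]>90);b[:225]=0;b[262:]=0;b[:,:310]=0;b[:,340:]=0
bp=np.array([plane('top',X,Y,.03)[:2] for Y,X in np.argwhere(b)]);print('stop x',np.percentile(bp@x,[5,50,95]),'y',np.percentile(bp@y,[1,99]))
print('kinks x',U[1][:2]@x,L[1][:2]@x,'flare ends',U[2][:2]@x,L[2][:2]@x)
ym=np.mean(off); 
xs=np.median(bp@x)
print('lane yaw',np.degrees(np.arctan2(x[1],x[0])),'stopcentre',x*xs+y*ym)
# bottles by depth top cap + side rays
for n,c0 in(('A',(.642,-.302)),('B',(.515,-.424)),('D',(.6,-.383))):
    r=np.hypot(W[...,0]-c0[0],W[...,1]-c0[1])<.045
    k=r&(Z>.01); print(n,'zmax',np.nanmax(Z[k]),'top',np.nanmean(W[k&(Z>np.nanmax(Z[k])-.012)],0))
s=np.load('pics/side0.npz');Ws=cloud('side',s['d']);ps=s['p']
for n,c0 in(('A',(.63,-.29)),('B',(.505,-.41)),('D',(.59,-.37))):
    r=np.hypot(Ws[...,0]-c0[0],Ws[...,1]-c0[1])<.04
    k=r&(Ws[...,2]>.01); vv,uu=np.where(k);print(n,'side',uu.min(),uu.max(),vv.min(),vv.max(),np.nanpercentile(Ws[k],[2,50,98],axis=0).round(3).tolist())
im=cv2.resize(ps[170:330,250:500],None,fx=3.2,fy=3.2,interpolation=cv2.INTER_CUBIC);cv2.imwrite('pics/sidez.png',im[:,:,::-1])
```

```text
[[0.4813, -0.1005, 0.03], [0.5315, -0.1825, 0.03], [0.5781, -0.2087, 0.03]]
[[0.4246, -0.1364, 0.03], [0.4776, -0.2199, 0.03], [0.4798, -0.2723, 0.03]]
[[0.4789, -0.0945, 0.03], [0.4193, -0.1326, 0.03]]
A [ 0.6474 -0.3052  0.092 ]
B [ 0.5161 -0.4234  0.092 ]
drop [ 0.5994 -0.3808  0.066 ]
red [ 0.702  -0.2193  0.06  ]
U 98 [ 0.5052 -0.1367] 122.37
L 94 [ 0.4499 -0.1762] 122.55
sep [np.float64(-0.35292011597822176), np.float64(-0.285047561025747)] 0.06787255495247474
stop x [-0.34097912 -0.33640516 -0.33236178] y [-0.3554479  -0.28103479]
kinks x -0.43923227816012955 -0.4419116876868821 flare ends -0.486336883282402 -0.48730208307458434
lane yaw 122.46059117510235 stopcentre [ 0.44970123 -0.11264068]
A zmax 0.09309124196994967 top [ 0.64881321 -0.30562089  0.08726111]
B zmax 0.09454353833770456 top [ 0.51745727 -0.42582453  0.08753902]
D zmax 0.06690682385047998 top [ 0.60043867 -0.38130232  0.06126843]
A side 391 410 215 252 [[0.625, -0.328, 0.012], [0.635, -0.316, 0.059], [0.656, -0.296, 0.088]]
B side 367 391 270 312 [[0.492, -0.449, 0.013], [0.504, -0.438, 0.06], [0.528, -0.416, 0.088]]
D side 395 409 254 279 [[0.584, -0.396, 0.012], [0.592, -0.39, 0.039], [0.606, -0.376, 0.062]]
```

View pics/sidez.png

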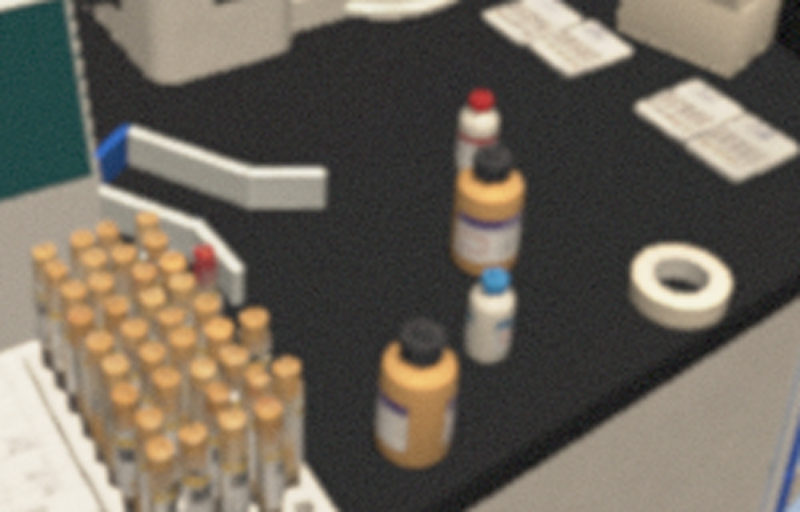

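The side view agrees with the top view: the lane is open to the right, the dropper sits between the ambers, and a tube rack stands near amber B. Next I'll check obstacle heights for the arm's travel.

Run:
```python
from h import *
H={}
for n in('top','side'):
    W=cloud(n,np.load(f'pics/{n}0.npz')['d']).reshape(-1,3); W=W[~np.isnan(W[:,0])]
    for p in W:
        k=(int(np.floor(p[0]*20)),int(np.floor(p[1]*20))); H[k]=max(H.get(k,-9),p[2])
print('x:   '+' '.join(f'{i*5:4d}' for i in range(4,19)))
for j in range(14,-11,-1): print(f'{j*5:4d}',' '.join('%4d'%(100*H[(i,j)]) if (i,j) in H else '   .' for i in range(4,19)))
```

```text
x:     20   25   30   35   40   45   50   55   60   65   70   75   80   85   90
  70    1    6    9    0    0    0    2    2    0    0    0    0    0    0    0
  65   33    6    9    0    0    0    2    2    0    2    2    0    0    0    0
  60   33    1    0    0    7    9    6    0    0    2    2    0    0    0    0
  55   38    1    1    8   10   10   10    8    0    1    2    0    0    0    0
  50    1    0    3    8   10   10   10    9    0    0    0    0    0    0    0
  45    1    1    0    8   10   10   10    8    0    0    1    1    1    0    0
  40    0    1    0    0    6    8    6    1    1    1    1    0    0    1    0
  35    0   11   11    0    0    1    1    0    0    0    0    0    0    0    0
  30    0   11   10    0    1    1    0    0    0    0    0    1    0    0    0
  25    0    1    1    0    0    2    2    0    0    0    0    2    2    1    0
  20    0    0    1    0    0    2    2    2    0    .    .    0    1    1    0
  15    0    0    0    1    1    2    2    2    0    .    .    0    .    0    0
  10    0   11   11   11    1    0   41   41   41   41   34 
[... 279 characters left out ...]
   19    0    3    0    0    0    0    8    8    1    1    1
 -15   20   17   15   15    8    3    3    0    0    0    0    0    0    1    8
 -20   24   24   24   24    8    3    3    3    0    0    0    0    1    0    8
 -25   24   24   24   24    0    3    0    3    0    6    6    0    0    1    8
 -30   13   14   14   14   11    3    0    0    8    8    0    0    0    1    1
 -35    1    0   11   11   11    0    0    0    9    9    0    0    0    1    1
 -40    1    1   11   11   11    0    0    6    6    0    2    2    0    0    1
 -45    0    0   11   11   11    6    9    0    0    0    2    2    0    0    0
 -50    0    0   11   11   10    0    5    0    0    .    .    .    .    .    .
```

```bash
python3 -m pendant '[[4,-8,12,0,0,0],[8,-12,12,0,0,0],[11,-17,12,0,0,0],[13,-21,12,0,0,0],[15,-26,12,0,0,0],[17,-30,12,0,0,0],[18,-35,12,0,0,0],[19,-40,12,0,0,0],[20,-45,12,0,0,0],[20,-50,12,0,0,0],[20,-55,12,0,0,0],[20,-60,12,0,0,0],[20,-60,12,0,0,0],[20,-60,12,0,0,0]]' 0.83 30
```

```text
time_s: 1.5
tcp_pos: [0.3739, -0.0027, 0.3511]
ee_rot: [0.142, 0.99, -0.0, 0.0]
force: [0.8, 0.4, -1.1]
opening: 0.0148
```

```bash
cat >> h.py <<'E'
from scipy.spatial.transform import Rotation as Ro
O=np.array([.5059,-.2009]);LX=np.array([-.5367,.8438]);LY=np.array([-.8438,-.5367])
def l2w(x,y): return O+LX*x+LY*y
def w2l(p): r=np.asarray(p)[:2]-O; return np.array([r@LX,r@LY])
def rot(head,tilt):
    h=np.radians(head);t=np.radians(tilt);e=np.array([np.cos(h),np.sin(h),0]);z=np.array([0,0,1.])
    x=np.cos(t)*e+np.sin(t)*z; zz=-np.cos(t)*z+np.sin(t)*e
    return Ro.from_matrix(np.c_[x,np.cross(zz,x),zz])
def turn(head,tilt):
    o=get_obs(); return (rot(head,tilt)*Ro.from_quat(o['ee_rot']).inv()).as_rotvec(degrees=True).round(1)
E
python3 -c "
from h import *
print(turn(151.5,20),get_obs()['tcp_pos'])"
```

```text
[  7.7  18.5 -12. ] [ 0.37392644 -0.00271503  0.35110912]
```

```bash
python3 -m pendant '[[1,-5,0,0,0,0],[2,-10,0,0,0,0],[3,-15,0,0,0,0],[4,-19,0,0,0,0],[8,-22,0,2,5,-3],[12,-24,0,4,9,-6],[16,-26,0,6,14,-9],[20,-28,0,7.7,18.5,-12],[24,-30,0,7.7,18.5,-12],[28,-32,0,7.7,18.5,-12],[32,-33,0,7.7,18.5,-12],[33.2,-33.7,-4,7.7,18.5,-12],[33.2,-33.7,-9,7.7,18.5,-12],[33.2,-33.7,-14,7.7,18.5,-12],[33.2,-33.7,-14,7.7,18.5,-12]]'
python3 - <<'E'
from h import *
snap('top','t1');snap('side','s1');print(get_obs()['tcp_pos'],turn(151.5,20))
a=cv2.imread('pics/t1.png')[120:280,300:470];b=cv2.imread('pics/s1.png')[120:330,280:500]
cv2.imwrite('pics/z1.png',np.hstack([cv2.resize(a,(420,395)),cv2.resize(b,(370,395))]))
E
```

```text
time_s: 3.0
tcp_pos: [0.7022, -0.3342, 0.1965]
ee_rot: [0.24, 0.953, 0.047, -0.179]
force: [-0.8, 0.1, -2.6]
opening: 0.0146
[ 0.70546361 -0.33624888  0.21005155] [-0.2 -0.2 -0.2]
```

View pics/z1.png

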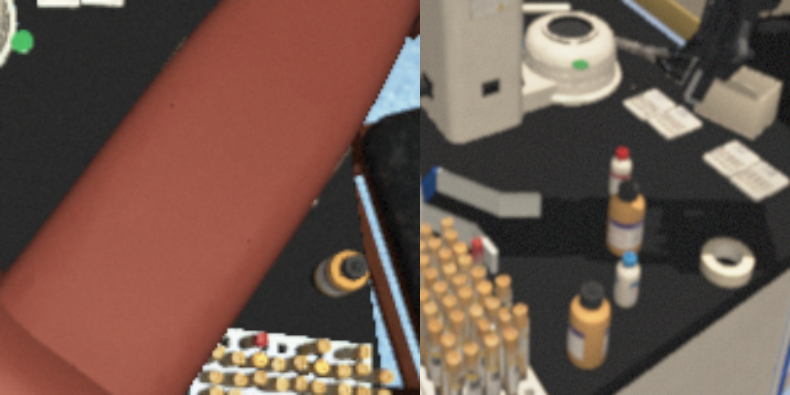

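The side view shows both ambers, the dropper and the tape roll still in place, and the gripper clear above them. I'll descend behind amber A.

```bash
python3 -m pendant '[[0,0,-4,0,0,0],[0,0,-8,0,0,0],[0,0,-12,0,0,0],[0,0,-16,0,0,0],[0,0,-18,0,0,0],[0,0,-19.5,0,0,0],[0,0,-19.5,0,0,0],[0,0,-19.5,0,0,0],[0,0,-19.5,0,0,0]]'
python3 - <<'E'
from h import *
snap('side','s2');o=get_obs();print(o['tcp_pos'],o['force'],turn(151.5,20))
b=cv2.imread('pics/s2.png')[150:330,300:500]
cv2.imwrite('pics/z2.png',cv2.resize(b,None,fx=3.3,fy=3.3))
E
```

```text
time_s: 4.0
tcp_pos: [0.708, -0.3378, 0.0198]
ee_rot: [0.241, 0.955, 0.043, -0.166]
force: [-0.1, -0.3, 0.3]
opening: 0.0146
[ 0.70785558 -0.33768179  0.01938936] [-0.30378301  0.3107831   0.11611538] [ 0.   0.3 -0.2]
```

View pics/z2.png

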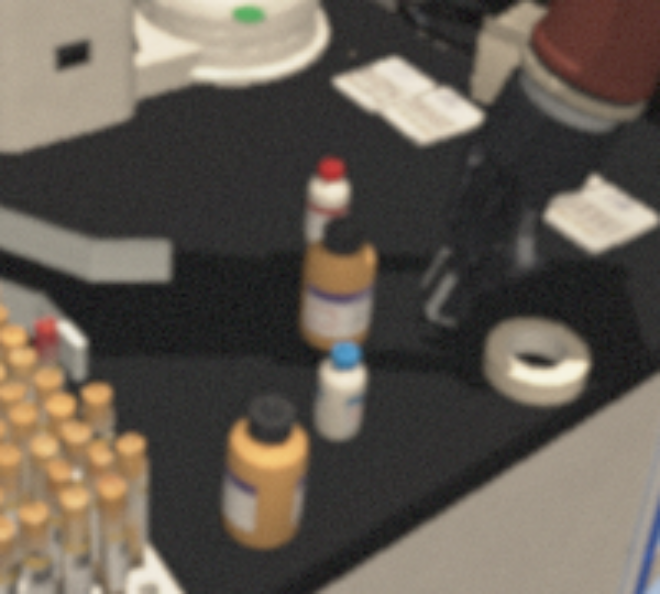

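Fingers are at (435,295), behind amber A and clear of the tape roll. I'll push A toward the mouth.

```bash
python3 -m pendant '[[-0.4,0.2,-0.4,0,0,0],[-0.8,0.4,-0.4,0,0,0],[-1.2,0.6,-0.4,0,0,0],[-1.6,0.85,-0.4,0,0,0],[-2,1.05,-0.4,0,0,0],[-2.4,1.25,-0.4,0,0,0],[-2.8,1.45,-0.4,0,0,0],[-3.2,1.65,-0.4,0,0,0],[-3.7,1.95,-0.4,0,0,0],[-4.2,2.2,-0.4,0,0,0],[-4.7,2.45,-0.4,0,0,0],[-5.2,2.7,-0.4,0,0,0],[-5.7,2.95,-0.4,0,0,0],[-6.2,3.25,-0.4,0,0,0],[-6.7,3.5,-0.4,0,0,0],[-7.2,3.75,-0.4,0,0,0],[-7.6,3.95,-0.4,0,0,0],[-8,4.15,-0.4,0,0,0],[-8,4.15,-0.4,0,0,0],[-8,4.15,-0.4,0,0,0]]'
cat >> h.py <<'E'
def side(tag):
    p,d=snap('side',tag);o=get_obs();print(o['tcp_pos'].round(4),o['force'].round(1),'tcp lane',w2l(o['tcp_pos']).round(4))
    cv2.imwrite(f'pics/z{tag}.png',cv2.resize(p[150:330,260:470,::-1],None,fx=3.3,fy=3.3))
    W=cloud('side',d);hsv=cv2.cvtColor(p,cv2.COLOR_RGB2HSV).astype(int)
    m=(hsv[...,0]>5)&(hsv[...,0]<22)&(hsv[...,1]>100)&(hsv[...,2]>90)&(W[...,2]>.02)&(W[...,2]<.07)&(W[...,0]>.4)&(W[...,1]<-.05)
    n,l,s,c=cv2.connectedComponentsWithStats(m.astype(np.uint8))
    cc=cam('side');C=(-cc[1].T@cc[2])[:2]
    for i in range(1,n):
        if s[i,4]>60:
            q=W[l==i];q=q[(q[:,2]>.03)&(q[:,2]<.053)]
            if len(q)<15: continue
            # circle fit r=22mm
            from scipy.optimize import least_squares
            x0=q.mean(0)[:2];u=(x0-C)/np.linalg.norm(x0-C)
            f=least_squares(lambda a:np.hypot(*(q[:,:2]-a).T)-.022,x0+.018*u,loss='soft_l1',f_scale=.002)
            print('bottle',c[i].round(),s[i,4],f.x.round(4),'lane',w2l(f.x).round(4))
E
python3 -c "
from h import *
side('3')"
```

```text
time_s: 6.05
tcp_pos: [0.6262, -0.2953, 0.0123]
ee_rot: [0.241, 0.955, 0.044, -0.168]
force: [0.3, -0.1, 1.5]
opening: 0.0147
[ 0.6264 -0.2953  0.0123] [-0.6  0.8  0.3] tcp lane [-0.1443 -0.051 ]
bottle [376. 232.] 232 [ 0.5976 -0.281 ] lane [-0.1168 -0.0344]
bottle [381. 292.] 426 [ 0.515  -0.4269] lane [-0.1956  0.1136]
```

View pics/z3.png

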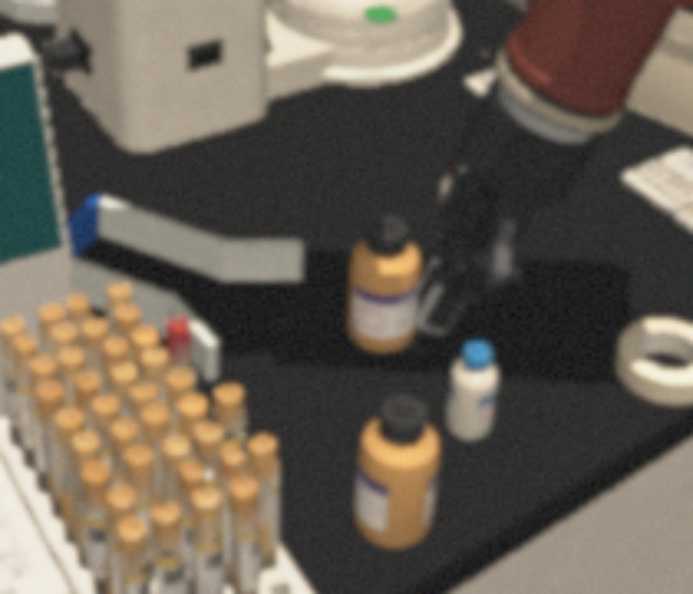

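Amber A has slid upright with the fingers behind it. I'll carry on to the mouth.

```bash
python3 -m pendant '[[-0.4,0.2,0,0,0,0],[-0.8,0.4,0,0,0,0],[-1.2,0.6,0,0,0,0],[-1.6,0.8,0,0,0,0],[-2,1.05,0,0,0,0],[-2.5,1.3,0,0,0,0],[-3,1.55,0,0,0,0],[-3.5,1.8,0,0,0,0],[-4,2.05,0,0,0,0],[-4.5,2.3,0,0,0,0],[-5,2.6,0,0,0,0],[-5.4,2.8,0,0,0,0],[-5.8,3,0,0,0,0],[-6.1,3.2,0,0,0,0],[-6.4,3.35,0,0,0,0],[-6.4,3.35,0,0,0,0],[-6.4,3.35,0,0,0,0]]'
python3 -c "
from h import *
side('4')"
```

```text
time_s: 7.8
tcp_pos: [0.5623, -0.2618, 0.0123]
ee_rot: [0.241, 0.955, 0.044, -0.168]
force: [-0.2, -0.7, 0.0]
opening: 0.0142
[ 0.5624 -0.2618  0.0123] [-0.1  0.5 -0.1] tcp lane [-0.0817 -0.0149]
bottle [343. 232.] 213 [ 0.534 -0.248] lane [-0.0549  0.0016]
bottle [381. 292.] 423 [ 0.5156 -0.4271] lane [-0.196   0.1132]
```

View pics/z4.png

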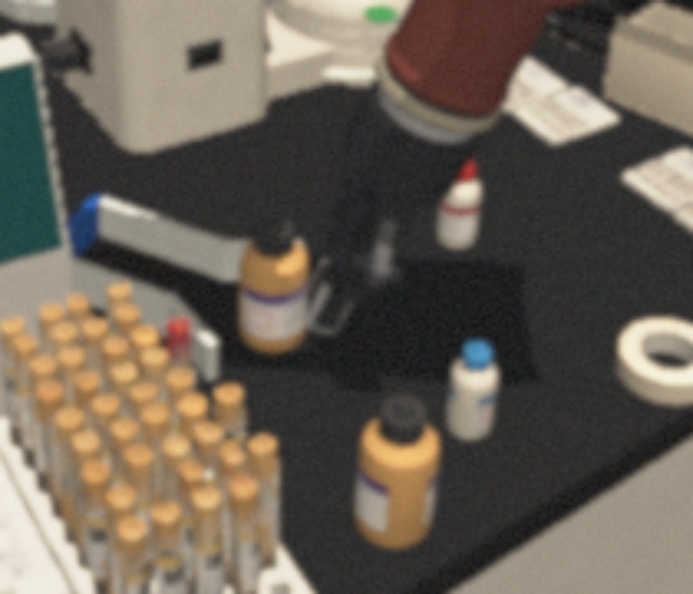

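A stands upright at the mouth, at lane (-55, 2) mm. I'll back off and swing the heading onto the lane axis.

```bash
python3 -c "
from h import *
print(turn(122.46,20),turn(137,20))"
```

```text
[ -0.1   0.1 -29.2] [ -0.1   0.1 -14.7]
```

```bash
python3 -m pendant '[[0.7,-0.4,0,0,0,0],[1.4,-0.8,0,0,0,0],[2,-1.2,0,0,0,-5],[1.6,-1.7,0,0,0,-11],[1.1,-2.2,0,0,0,-17],[0.5,-2.6,0,0,0,-23],[-0.1,-2.8,0,0,0,-29.2],[-0.1,-2.8,0,0,0,-29.2],[-0.1,-2.8,0,0,0,-29.2],[-0.1,-2.8,0,0,0,-29.2]]'
python3 -c "
from h import *
side('5');print(turn(122.46,20))"
```

```text
time_s: 8.85
tcp_pos: [0.5621, -0.2897, 0.0124]
ee_rot: [0.473, 0.864, 0.084, -0.152]
force: [0.2, 0.0, 0.3]
opening: 0.0143
[ 0.5621 -0.2895  0.0123] [-0.2 -0.4  0.1] tcp lane [-1.05e-01  1.00e-04]
bottle [343. 232.] 211 [ 0.534  -0.2475] lane [-0.0544  0.0014]
bottle [381. 292.] 428 [ 0.5154 -0.4268] lane [-0.1957  0.1133]
[-0.1  0.1 -0.1]
```

View pics/z5.png

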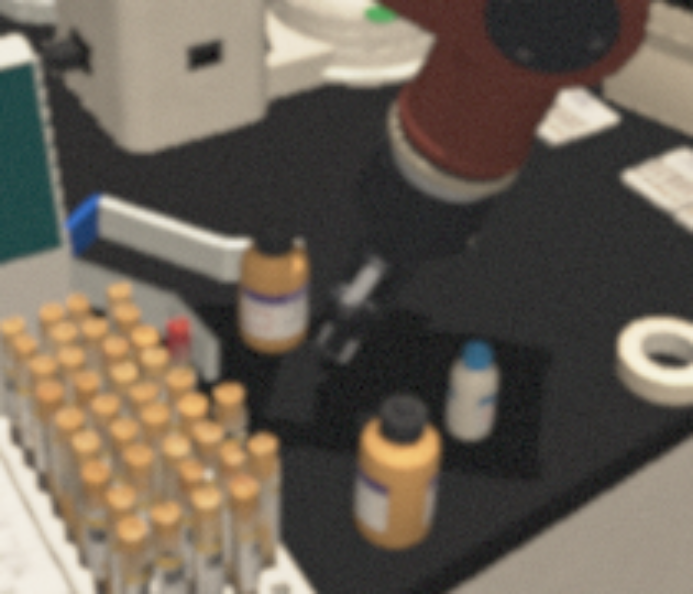

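```bash
python3 -m pendant '[[-0.3,0.5,0,0,0,0],[-0.6,0.95,0,0,0,0],[-0.9,1.4,0,0,0,0],[-1.2,1.9,0,0,0,0],[-1.5,2.35,0,0,0,0],[-1.8,2.85,0,0,0,0],[-2.1,3.3,0,0,0,0],[-2.4,3.8,0,0,0,0],[-2.7,4.25,0,0,0,0],[-3,4.7,0,0,0,0],[-3.3,5.2,0,0,0,0],[-3.6,5.65,0,0,0,0],[-3.9,6.15,0,0,0,0],[-4.2,6.6,0,0,0,0],[-4.5,7.1,0,0,0,0],[-4.8,7.55,0,0,0,0],[-5.1,8,0,0,0,0],[-5.4,8.5,0,0,0,0],[-5.64,8.86,0,0,0,0],[-5.64,8.86,0,0,0,0]]'
python3 -c "
from h import *
side('6');snap('top','t6')"
```

```text
time_s: 10.9
tcp_pos: [0.5046, -0.2006, 0.0123]
ee_rot: [0.474, 0.863, 0.085, -0.152]
force: [0.1, -0.2, 0.3]
opening: 0.0144
[ 0.5048 -0.2009  0.0123] [ 0.4 -0.2 -0.3] tcp lane [0.0006 0.001 ]
bottle [307. 220.] 177 [ 0.486 -0.175] lane [0.0325 0.0029]
bottle [381. 292.] 421 [ 0.5151 -0.4271] lane [-0.1958  0.1136]
```

View pics/z6.png

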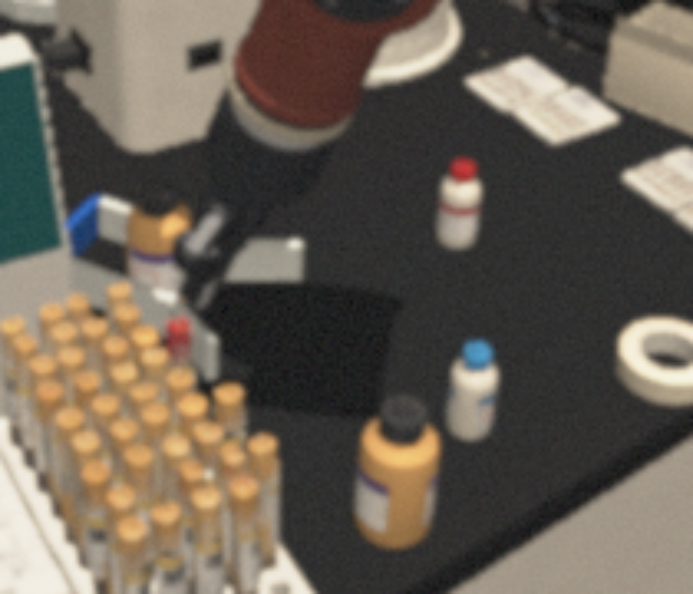

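View pics/t6.png

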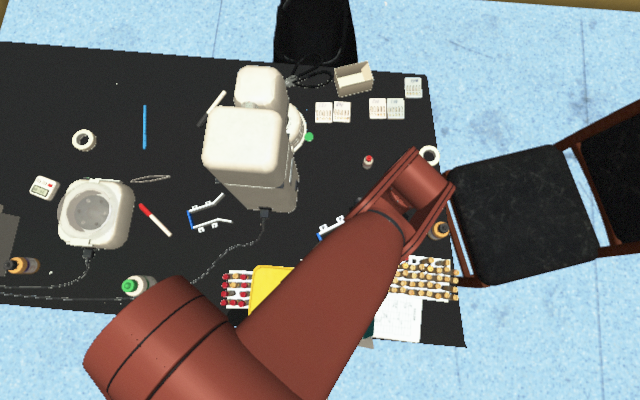

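A is upright inside the straight part at x≈32 mm. I'll continue to about 1 mm short of the stop.

```bash
python3 -m pendant '[[-0.3,0.5,0,0,0,0],[-0.6,0.95,0,0,0,0],[-0.9,1.4,0,0,0,0],[-1.2,1.9,0,0,0,0],[-1.45,2.3,0,0,0,0],[-1.7,2.7,0,0,0,0],[-1.9,3,0,0,0,0],[-2.05,3.25,0,0,0,0],[-2.2,3.45,0,0,0,0],[-2.3,3.6,0,0,0,0],[-2.36,3.7,0,0,0,0],[-2.36,3.7,0,0,0,0]]'
python3 -c "
from h import *
side('7')"
python3 -m pendant '[[-0.05,0.08,0,0,0,0],[-0.11,0.17,0,0,0,0],[-0.11,0.17,0,0,0,0]]'
python3 -m pendant '[[-0.05,0.08,0,0,0,0],[-0.11,0.17,0,0,0,0],[-0.11,0.17,0,0,0,0]]'
python3 -c "
from h import *
side('8')"
```

```text
time_s: 12.2
tcp_pos: [0.4813, -0.1641, 0.0123]
ee_rot: [0.474, 0.863, 0.084, -0.152]
force: [0.2, -0.5, 0.4]
opening: 0.0146
[ 0.4813 -0.1642  0.0123] [ 0.3 -1.3  0.6] tcp lane [0.0442 0.001 ]
bottle [290. 213.] 168 [ 0.4641 -0.1396] lane [0.0742 0.0024]
bottle [381. 292.] 427 [ 0.5153 -0.427 ] lane [-0.1959  0.1134]
time_s: 12.55
tcp_pos: [0.4802, -0.1624, 0.0123]
ee_rot: [0.474, 0.863, 0.084, -0.152]
force: [-0.1, -0.8, 0.0]
opening: 0.015
time_s: 12.85
tcp_pos: [0.4791, -0.1607, 0.0123]
ee_rot: [0.474, 0.863, 0.084, -0.152]
force: [0.9, -0.3, -0.1]
opening: 0.0147
[ 0.4791 -0.1607  0.0123] [-0.1  0.4 -0.4] tcp lane [0.0483 0.0011]
bottle [288. 213.] 160 [ 0.4617 -0.1363] lane [0.0782 0.0027]
bottle [381. 292.] 424 [ 0.5156 -0.4272] lane [-0.1961  0.1133]
```

View pics/z8.png

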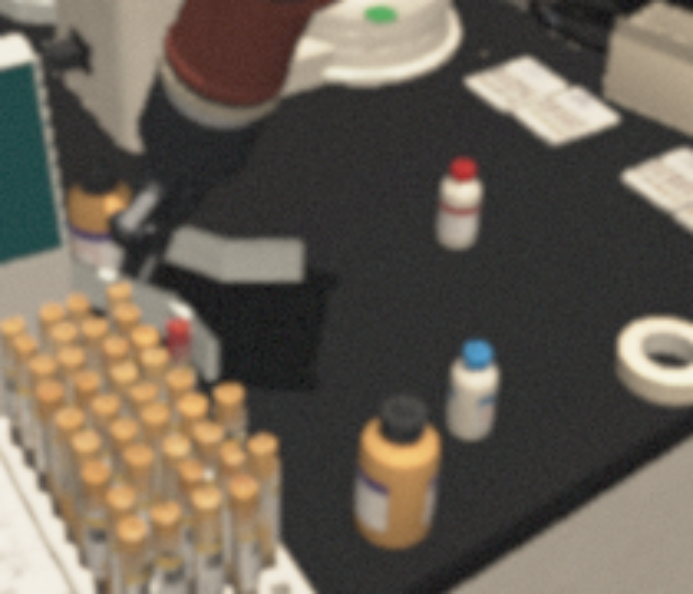

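No contact force yet, so I'll step on gently until the force rises.

```bash
for i in 1; do python3 -m pendant '[[-0.05,0.08,0,0,0,0],[-0.05,0.08,0,0,0,0],[-0.05,0.08,0,0,0,0]]'; python3 -m pendant '[[-0.05,0.08,0,0,0,0],[-0.05,0.08,0,0,0,0],[-0.05,0.08,0,0,0,0]]'; python3 -m pendant '[[-0.05,0.08,0,0,0,0],[-0.05,0.08,0,0,0,0],[-0.05,0.08,0,0,0,0]]' ;done | egrep 'tcp|force'
```

```text
tcp_pos: [0.4787, -0.16, 0.0123]
force: [0.2, -0.3, 0.2]
tcp_pos: [0.4782, -0.1593, 0.0123]
force: [0.9, -0.2, -0.5]
tcp_pos: [0.478, -0.1588, 0.0125]
force: [1.1, -3.7, 0.2]
```

```bash
python3 -m pendant '[[-0.05,0.08,0,0,0,0],[-0.05,0.08,0,0,0,0],[-0.05,0.08,0,0,0,0]]'|egrep 'tcp|force'
python3 -c "
from h import *
side('9')"
```

```text
tcp_pos: [0.478, -0.1586, 0.0127]
force: [1.6, -5.2, 1.0]
[ 0.478  -0.1586  0.0127] [ 2.3 -4.5  1.9] tcp lane [0.0507 0.0009]
bottle [288. 212.] 160 [ 0.4608 -0.1341] lane [0.0806 0.0022]
bottle [381. 292.] 427 [ 0.5152 -0.427 ] lane [-0.1958  0.1135]
```

The force rose to 5 N against the stop and the motion stalled, so A is seated. I'll withdraw along the lane and rise.

```bash
python3 -m pendant '[[0.2,-0.3,0,0,0,0],[0.6,-0.95,0,0,0,0],[1.2,-1.9,0,0,0,0],[2.2,-3.4,0,0,0,0],[3.2,-5,0,0,0,0],[4.2,-6.6,0,0,0,0],[5.2,-8.2,0,0,0,0],[6.2,-9.75,0,0,0,0],[6.7,-10.5,2,0,0,0],[6.7,-10.5,6,0,0,0],[6.7,-10.5,10,0,0,0],[6.7,-10.5,14,0,0,0],[6.7,-10.5,17,0,0,0],[6.7,-10.5,17,0,0,0],[6.7,-10.5,17,0,0,0]]'
python3 -c "
from h import *
side('10');print(turn(83.7,20))"
```

```text
time_s: 15.65
tcp_pos: [0.5446, -0.2633, 0.1827]
ee_rot: [0.474, 0.863, 0.084, -0.151]
force: [-1.1, -0.5, -0.4]
opening: 0.0143
[ 0.5439 -0.2627  0.1813] [ 0.  -0.4 -0.9] tcp lane [-0.0725  0.0011]
bottle [289. 213.] 198 [ 0.4606 -0.1342] lane [0.0806 0.0024]
bottle [381. 292.] 420 [ 0.5151 -0.4271] lane [-0.1958  0.1136]
[ -0.1   0.1 -38.7]
```

View pics/z10.png

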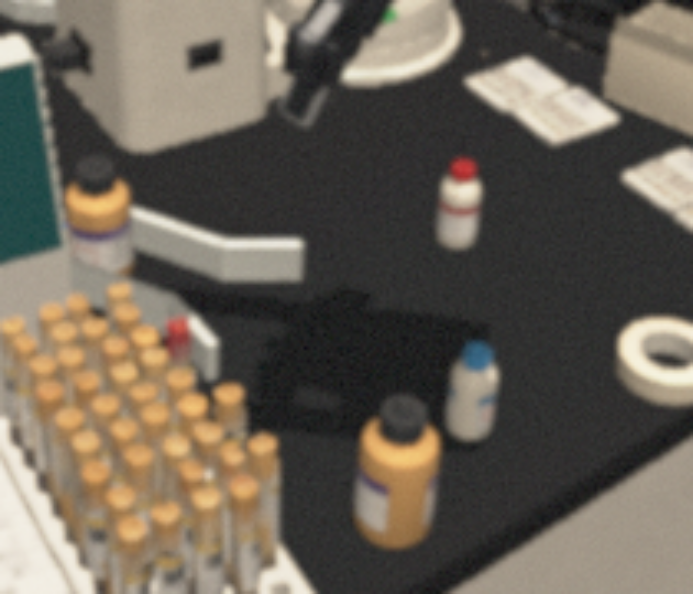

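A stands upright at the lane end, at (98,225) in the zoom. Next I'll go over and behind amber B.

```bash
python3 -m pendant '[[-0.5,-4,0,0,0,-7],[-1,-8,0,0,0,-14],[-2,-12,0,0,0,-21],[-3,-16,0,0,0,-28],[-3.5,-20,0,0,0,-35],[-3.5,-22.9,0,0,0,-38.7],[-3.5,-22.9,0,0,0,-38.7],[-3.5,-22.9,-4,0,0,-38.7],[-3.5,-22.9,-8,0,0,-38.7],[-3.5,-22.9,-12,0,0,-38.7],[-3.5,-22.9,-15,0,0,-38.7],[-3.5,-22.9,-16.5,0,0,-38.7],[-3.5,-22.9,-16.8,0,0,-38.7],[-3.5,-22.9,-16.8,0,0,-38.7],[-3.5,-22.9,-16.8,0,0,-38.7]]'
python3 -c "
from h import *
side('11');print(turn(83.7,20))"
```

```text
time_s: 17.2
tcp_pos: [0.5102, -0.4927, 0.0165]
ee_rot: [0.733, 0.658, 0.13, -0.114]
force: [1.2, -0.8, 0.5]
opening: 0.0147
[ 0.5103 -0.4929  0.0168] [-0.5 -0.7  0.5] tcp lane [-0.2488  0.153 ]
bottle [289. 213.] 198 [ 0.4602 -0.134 ] lane [0.081  0.0027]
bottle [381. 292.] 400 [ 0.5156 -0.427 ] lane [-0.196   0.1132]
[ 0.2  0.2 -0.1]
```

View pics/z11.png

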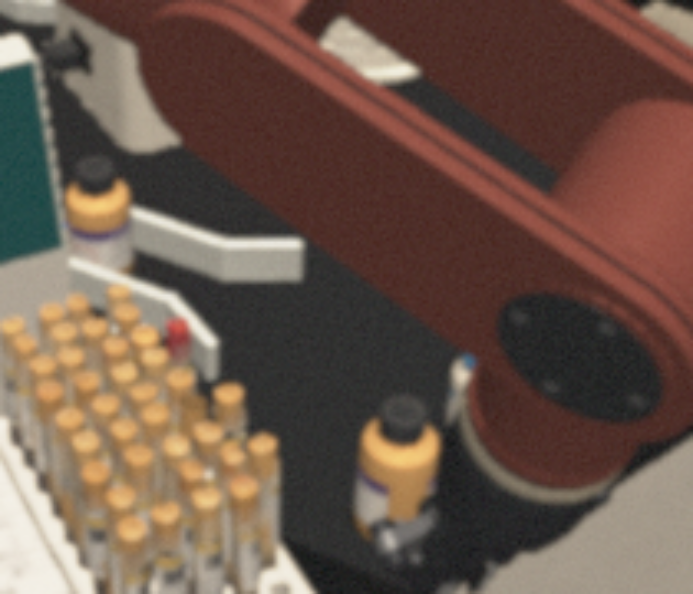

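Fingers are just behind B at (400,530). The dropper at (460,385) is standing untouched behind the wrist. I'll push B.

```bash
python3 -m pendant '[[0.05,0.5,-0.2,0,0,0],[0.1,1,-0.3,0,0,0],[0.15,1.5,-0.3,0,0,0],[0.2,2,-0.3,0,0,0],[0.25,2.5,-0.3,0,0,0],[0.3,3,-0.3,0,0,0],[0.35,3.5,-0.3,0,0,0],[0.4,4,-0.3,0,0,0],[0.45,4.5,-0.3,0,0,0],[0.5,5,-0.3,0,0,0],[0.55,5.5,-0.3,0,0,0],[0.6,6,-0.3,0,0,0],[0.65,6.5,-0.3,0,0,0],[0.7,7,-0.3,0,0,0],[0.75,7.5,-0.3,0,0,0],[0.8,8,-0.3,0,0,0],[0.85,8.5,-0.3,0,0,0],[0.9,9,-0.3,0,0,0],[0.95,9.4,-0.3,0,0,0],[0.95,9.4,-0.3,0,0,0]]'
python3 -c "
from h import *
side('12')"
```

```text
time_s: 19.25
tcp_pos: [0.5188, -0.3969, 0.0113]
ee_rot: [0.733, 0.658, 0.13, -0.115]
force: [0.3, -1.3, 0.2]
opening: 0.0145
[ 0.5187 -0.3971  0.0112] [ 0.2 -0.   0.3] tcp lane [-0.1724  0.0945]
bottle [289. 213.] 199 [ 0.4597 -0.1339] lane [0.0813 0.003 ]
```

View pics/z12.png

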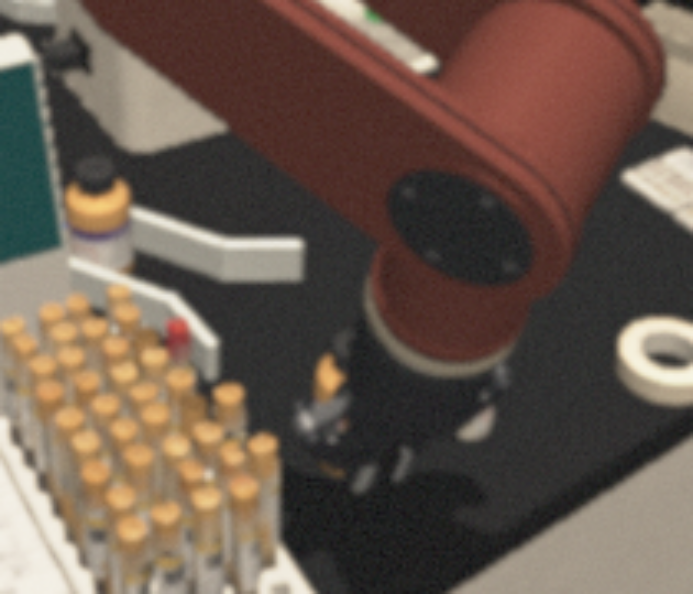

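B is moving upright ahead of the fingers, and the dropper's base still shows at (475,428). I'll continue.

```bash
python3 -m pendant '[[0.05,0.6,0,0,0,0],[0.12,1.2,0,0,0,0],[0.2,1.8,0,0,0,0],[0.26,2.4,0,0,0,0],[0.33,3,0,0,0,0],[0.4,3.6,0,0,0,0],[0.46,4.2,0,0,0,0],[0.53,4.8,0,0,0,0],[0.6,5.4,0,0,0,0],[0.66,6,0,0,0,0],[0.73,6.6,0,0,0,0],[0.8,7.2,0,0,0,0],[0.86,7.8,0,0,0,0],[0.93,8.4,0,0,0,0],[1,9,0,0,0,0],[1.06,9.6,0,0,0,0],[1.13,10.2,0,0,0,0],[1.2,10.8,0,0,0,0],[1.25,11.3,0,0,0,0],[1.25,11.3,0,0,0,0]]'
python3 -c "
from h import *
side('13')
print(turn(122.46,20))"
```

```text
time_s: 21.3
tcp_pos: [0.5312, -0.2837, 0.0112]
ee_rot: [0.733, 0.658, 0.13, -0.116]
force: [0.1, 0.7, 0.2]
opening: 0.0146
[ 0.5312 -0.2841  0.0112] [-0.2  0.5 -0.8] tcp lane [-0.0837  0.0233]
bottle [289. 213.] 198 [ 0.4614 -0.1344] lane [0.08   0.0018]
[-0.   0.1 38.7]
```

View pics/z13.png

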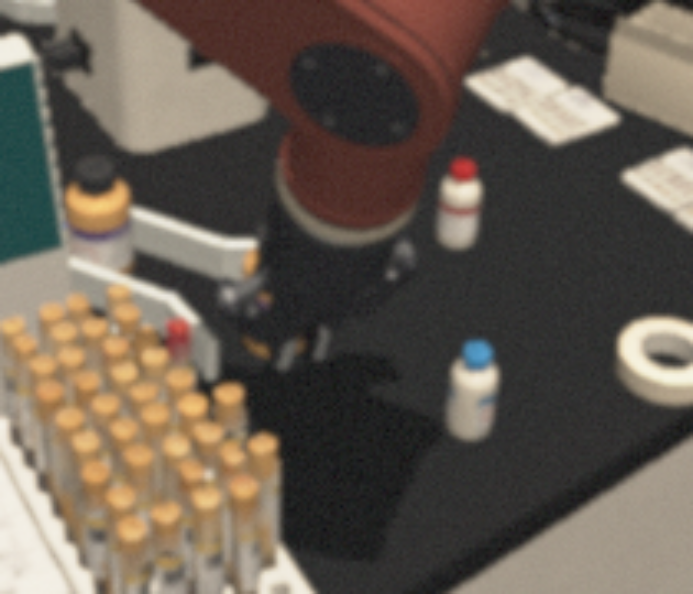

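B is in the mouth behind the gripper, and the dropper is unmoved at (475,390). I'll back off and swing onto the lane axis.

```bash
python3 -m pendant '[[-0.1,-0.8,0,0,0,0],[-0.2,-1.7,0,0,0,0],[-0.2,-2.6,0,0,0,0],[0.4,-2.6,0,0,0,6],[1.2,-2.4,0,0,0,13],[1.9,-2.1,0,0,0,20],[2.5,-1.7,0,0,0,27],[3,-1.3,0,0,0,34],[3.35,-0.95,0,0,0,38.7],[3.35,-0.95,0,0,0,38.7],[3.35,-0.95,0,0,0,38.7]]'
python3 -c "
from h import *
side('14')
print(turn(122.46,20))"
```

```text
time_s: 22.45
tcp_pos: [0.5646, -0.2947, 0.011]
ee_rot: [0.475, 0.863, 0.084, -0.152]
force: [-0.7, 1.1, 0.3]
opening: 0.0147
[ 0.5643 -0.2948  0.0111] [ 0.3 -0.1 -0.1] tcp lane [-0.1106  0.0011]
bottle [289. 213.] 197 [ 0.4598 -0.134 ] lane [0.0812 0.003 ]
bottle [345. 237.] 314 [ 0.5337 -0.2541] lane [-0.0598  0.0051]
[-0.1  0.1  0.2]
```

View pics/z14.png

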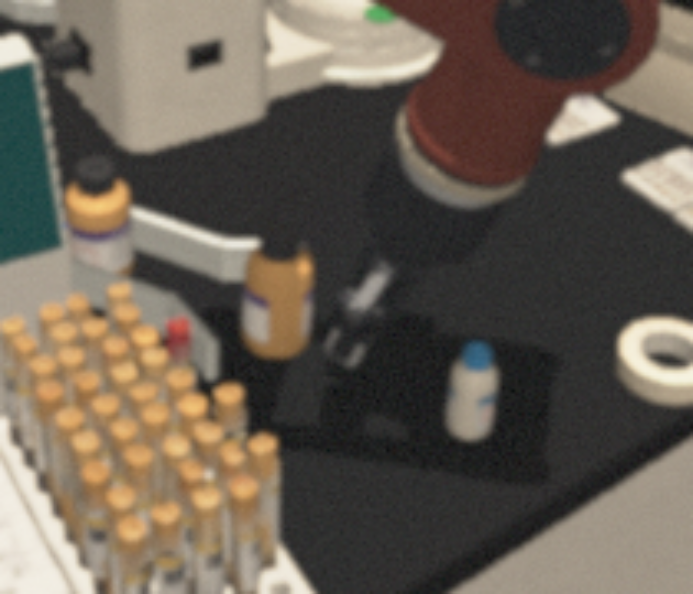

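B is upright at lane (-60, 5). I'll shift 2 mm sideways to centre on it, then push in.

```bash
python3 -m pendant '[[-0.45,0.4,0,0,0,0],[-0.8,0.9,0,0,0,0],[-1.1,1.4,0,0,0,0],[-1.4,1.85,0,0,0,0],[-1.75,2.35,0,0,0,0],[-2.1,2.85,0,0,0,0],[-2.4,3.4,0,0,0,0],[-2.75,3.9,0,0,0,0],[-3.1,4.4,0,0,0,0],[-3.4,4.95,0,0,0,0],[-3.75,5.45,0,0,0,0],[-4.1,6,0,0,0,0],[-4.4,6.5,0,0,0,0],[-4.75,7.05,0,0,0,0],[-5.05,7.55,0,0,0,0],[-5.4,8.1,0,0,0,0],[-5.7,8.6,0,0,0,0],[-5.95,8.95,0,0,0,0],[-6.1,9.2,0,0,0,0],[-6.1,9.2,0,0,0,0]]'
python3 -c "
from h import *
side('15')"
python3 -m pendant '[[-0.05,0.08,0,0,0,0],[-0.11,0.17,0,0,0,0],[-0.16,0.25,0,0,0,0],[-0.16,0.25,0,0,0,0]]'
```

```text
time_s: 24.5
tcp_pos: [0.5034, -0.2017, 0.0112]
ee_rot: [0.474, 0.863, 0.085, -0.152]
force: [0.4, -0.8, -0.3]
opening: 0.0142
[ 0.5035 -0.2018  0.0112] [ 0.3  0.1 -0.3] tcp lane [0.0005 0.0026]
bottle [300. 219.] 464 [ 0.4714 -0.1737] lane [0.0415 0.0145]
time_s: 24.95
tcp_pos: [0.502, -0.1996, 0.0112]
ee_rot: [0.474, 0.863, 0.084, -0.152]
force: [0.5, -1.0, 0.4]
opening: 0.0147
```

View pics/z15.png

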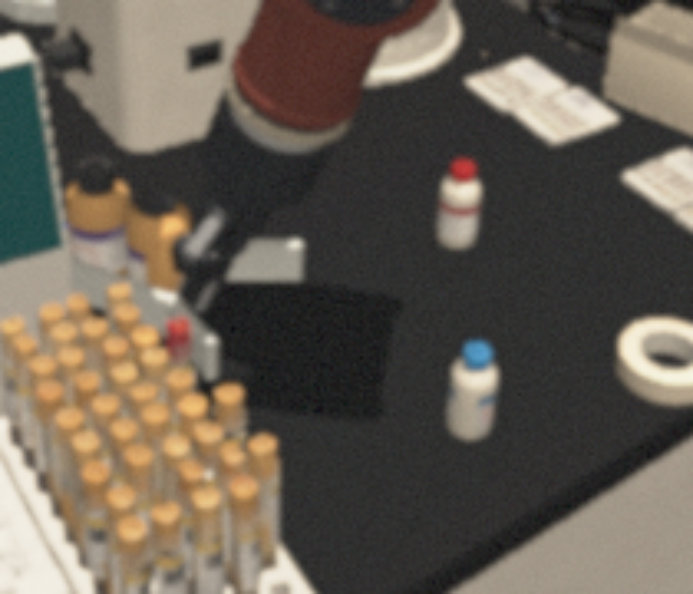

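Both are in file, with a few millimetres still to close. I'll go in small steps until the force rises.

```bash
(python3 -m pendant '[[-0.05,0.08,0,0,0,0],[-0.11,0.17,0,0,0,0],[-0.11,0.17,0,0,0,0]]';python3 -m pendant '[[-0.05,0.08,0,0,0,0],[-0.05,0.08,0,0,0,0],[-0.05,0.08,0,0,0,0]]';python3 -m pendant '[[-0.05,0.08,0,0,0,0],[-0.05,0.08,0,0,0,0],[-0.05,0.08,0,0,0,0]]';python3 -m pendant '[[-0.05,0.08,0,0,0,0],[-0.05,0.08,0,0,0,0],[-0.05,0.08,0,0,0,0]]') | egrep 'tcp|force'
```

```text
tcp_pos: [0.5009, -0.1978, 0.0113]
force: [0.7, -1.1, -0.0]
tcp_pos: [0.5004, -0.1971, 0.0112]
force: [0.6, -0.5, -0.3]
tcp_pos: [0.5001, -0.1965, 0.0113]
force: [0.8, -1.0, -1.0]
tcp_pos: [0.5, -0.1961, 0.0115]
force: [2.1, -4.2, -0.6]
```

```bash
(python3 -m pendant '[[-0.05,0.08,0,0,0,0],[-0.05,0.08,0,0,0,0],[-0.05,0.08,0,0,0,0]]';python3 -m pendant '[[-0.05,0.08,0,0,0,0],[-0.05,0.08,0,0,0,0],[-0.05,0.08,0,0,0,0]]') | egrep 'tcp|force'
python3 -m pendant '[[0.1,-0.15,0,0,0,0],[0.2,-0.3,0,0,0,0],[0.6,-0.95,0,0,0,0],[1.2,-1.9,0,0,0,0],[2.2,-3.4,0,0,0,0],[3.2,-5,0,0,0,0],[4.2,-6.6,0,0,0,0],[5.2,-8.2,0,0,0,0],[5.2,-8.2,4,0,0,0],[5.2,-8.2,8,0,0,0],[5.2,-8.2,12,0,0,0],[5.2,-8.2,17,0,0,0],[8,-12,21,0,0,0],[11,-16,23,0,0,0],[15,-18,25,0,0,0],[18,-19,25,0,0,0],[18,-19,25,0,0,0],[18,-19,25,0,0,0]]'
python3 -c "
from h import *
side('16');p,d=snap('top','t16');cv2.imwrite('pics/zt16.png',cv2.resize(p[140:270,300:460,::-1],None,fx=4.5,fy=4.5))"
```

```text
tcp_pos: [0.5, -0.196, 0.0118]
force: [3.2, -6.1, -0.3]
tcp_pos: [0.4999, -0.1958, 0.012]
force: [4.0, -7.3, -1.0]
time_s: 28.55
tcp_pos: [0.6792, -0.3844, 0.258]
ee_rot: [0.474, 0.863, 0.085, -0.153]
force: [-0.3, 0.4, -0.6]
opening: 0.0144
[ 0.6785 -0.3841  0.259 ] [ 0.1  0.1 -0.5] tcp lane [-0.2472 -0.0473]
bottle [300. 219.] 491 [ 0.481  -0.1708] lane [0.0388 0.0048]
```

View pics/z16.png

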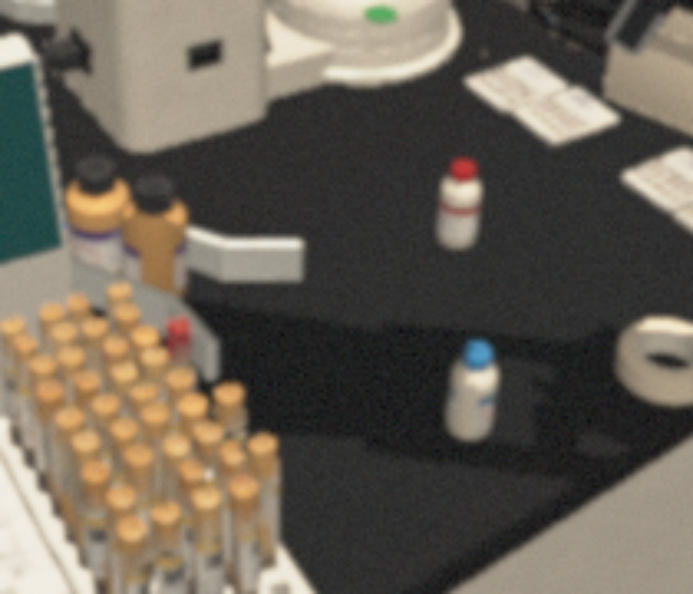

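View pics/zt16.png

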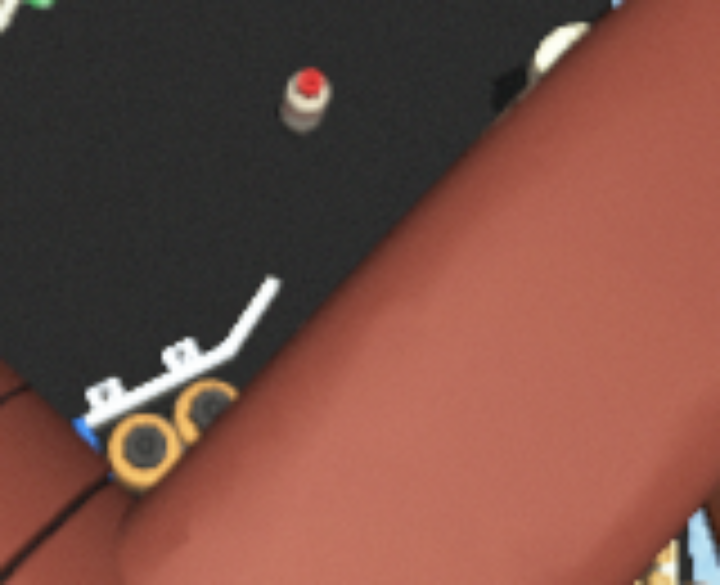

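Both ambers look upright and touching, but the arm hides part of the lane. I'll move aside for a clear check.

```bash
python3 -m pendant '[[-2,-4,0,0,0,0],[-5,-8,0,0,0,0],[-8,-12,0,0,0,0],[-11,-16,0,0,0,0],[-15,-20,0,0,0,0],[-20,-23,0,0,0,0],[-24,-25,0,0,0,0],[-24,-25,0,0,0,0],[-24,-25,0,0,0,0]]'
python3 - <<'E'
from h import *
p,d=snap('top','t17');cv2.imwrite('pics/zt17.png',cv2.resize(p[140:270,300:460,::-1],None,fx=4.5,fy=4.5,interpolation=cv2.INTER_CUBIC))
E
```

```text
time_s: 29.55
tcp_pos: [0.4353, -0.6351, 0.263]
ee_rot: [0.476, 0.862, 0.085, -0.151]
force: [1.2, 0.4, -0.1]
opening: 0.0145
```

View pics/zt17.png

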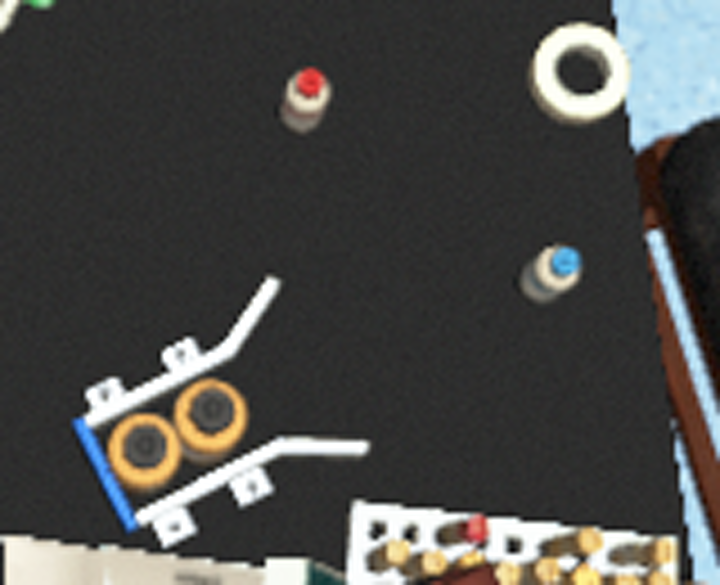

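Run:
```python
from h import *
g=lambda x,y,z: plane('top',300+(x+.5)/4.5-.5,140+(y+.5)/4.5-.5,z)
z=cv2.imread('pics/zt17.png');hsv=cv2.cvtColor(z,cv2.COLOR_BGR2HSV).astype(int)
m=((hsv[...,0]>5)&(hsv[...,0]<24)&(hsv[...,1]>90)&(hsv[...,2]>100)).astype(np.uint8);m[:370]=0;m[495:]=0;m[:,260:]=0
c=cv2.HoughCircles(cv2.GaussianBlur(m*255,(5,5),0),cv2.HOUGH_GRADIENT,1,40,param1=100,param2=10,minRadius=28,maxRadius=45)
P=[]
for q in c[0][:2]:
    w=g(q[0],q[1],.057);P.append(w);print(q,w.round(4),w2l(w).round(4))
print('sep',np.linalg.norm(P[0]-P[1]))
print('caps',[w2l(g(*a,.092)).round(4) for a in((147,447),(212,410))], 'dropper',g(565,261,.066).round(4))
```

```text
[210.5 416.5  38.3] [ 0.4864 -0.1734  0.057 ] [0.0337 0.0017]
[144.5 450.5  37.8] [ 0.4624 -0.1355  0.057 ] [0.0786 0.0016]
sep 0.04490688069330786
caps [array([0.0788, 0.0036]), array([0.0351, 0.0019])] dropper [ 0.5994 -0.3808  0.066 ]
```

```bash
python3 -c "
from h import *
print(workorder.close_job(),get_obs()['time_s'])"
```

```text
the job is handed in; nothing more can be done
the job is handed in; nothing more can be done
```

Both amber bottles are in the lane in single file: the first against the blue end stop, the second against the first. I pushed each one low and upright with nearly closed, tilted fingers, first to the flared mouth and then along the lane, and handed the job in at about 30 s of the 64 s allowed.

- **Seating:** each push ended with the force rising (about 5 N for the first, 8 N for the second) and the motion stalling, so each bottle met what it was pushed against.
- **Final top view:** the bottle centres are at lane x ≈ 78.6 and 33.7 mm (78 and 34 wanted), about 45 mm apart by circle fit and 44 mm by the caps. Both are upright and within 4 mm of the centre line.
- **White dropper:** its measured position is the same as at the start. The arm was clear of everything when I handed in.
- **Disagreement:** the side camera and finger positions put the first bottle at about 81 mm, 2–3 mm past where the top view has it. This is about the size of the 2 mm calibration tolerance. With both bottles in the lane, the side view merged them into one blob, so I did not use its later bottle readings.

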